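# Find the palette that rocks and stand it on end

### The arm

A 6-joint arm with a two-finger parallel gripper is mounted at the origin on the work surface. World frame = base frame: x ahead of the robot, y to its left, z up, the work surface at z = 0. Lengths are in m, angles in rad, forces in N, time in s.
With the tool pointing down it reaches from about 0.35 to 0.775 m from the base axis. Payload 7.3 kg.
Tool frame: the origin (TCP) lies on the centre line of the jaws, within the pads' length; the fingertips stand 11 mm ahead of it and the grasp point (between the pads) lies 8 mm behind it; z points along the fingers, y is the direction in which the jaws open and shut (so a half turn about z gives the same grasp; the last joint's range is limited). The gripper opens to 92 mm and grips with 3 to 60 N. Pads are 19 mm wide; open, the fingers measure 130 mm over their backs; the gripper's body (75 mm by 190 mm) begins 47 mm behind the grasp point.
Start: joints at [1.178, 0.342, 1.524, -0, 1.275, -0.146], TCP at [0.128, 0.509, 0.238] pointing down, gripper open.
Joint ranges: [-2.53, 2.53], [-0.77, 2.02], [0.04, 2.7], [-1, 4.14], [0.28, 2.66], [-3.11, 3.11]. Speed limits (rad/s): [2.57, 2.57, 3.14, 3.14, 3.14, 3.14].

### API

Orientations are given as [roll, pitch, yaw] about the fixed x, y, z axes, in that order (R = Rz(yaw) Ry(pitch) Rx(roll)).
In Python, from cell import robot gives the robot as it stands.
- The arm moves only by the tool jog_arm, never from a script. Its argument "deltas" is one flat list of numbers, 6 for each row, row after row: the shift along the world's x, y, z in units of 0.1 m (1.0 is 0.1 m), then the turn, a rotation vector about the world's x, y, z in units of 90 degrees (1.0 is 90 degrees). A call has 1 to 5 rows; each row is the pose to reach, as a shift and turn from the pose commanded when the call began; what a row does not reach only later rows make up. A row lasts 1/12 s, in which the tool goes at most 41.7 mm and 7.16 degrees, less where a joint would pass 70% of its speed; a pose out of reach is approached as far as the arm can. A call with a number of a shift or a turn outside -1 to 1 is refused whole. A call with a gripper value outside its range is refused whole. "claw" is the opening, from 0 (shut) to 1 (fully open), set as the call begins (left out, the last holds). The fingers move at their own pace and stop on an object; "newtons" is the grip in N (left out, the last holds). Time passes only in rows, so rows that repeat a pose let the fingers close. It gives the time, the measured TCP pose, the force and the opening at its end, in the units of the state.
- robot.observe(): the state, without advancing time (a new reading comes with each control period).
- robot.read_camera(name): name is "scene" or "side" or "wrist"; returns the picture (400x640x3 uint8, red, green, blue); there is no depth.
- robot.camera_params(name): a dict with "fx", "fy", "cx", "cy" (pixels), "R" (3x3) and "t" (3): a world point X has camera coordinates R X + t. Camera axes: x right, y down, z forward; pixel columns grow to the right and rows downward; lengths in m; the calibration is good to about 2 mm. A picture is of the moment at which its call begins: read the wrist's pose just before it. camera_params takes no time and is no camera call; for the wrist camera it gives the pose at the moment of the call.
- robot.hand_in(): hands the job in, once; it reports no verdict.
The state is a dict: "time": time; "qpos": joint angles; "qvel": joint speeds; "joint_efforts": joint torques, N m; "tool_pos": TCP position; "tool_rot": TCP orientation; "contact_force": force on the tool from outside, world axes, zero at the start; "torque": the same for the moment, N m; "opening": finger opening in m.
Only numpy, scipy, OpenCV 4.12 (cv2) and the standard library are available. Lean on these libraries where they do the work, as an engineer would, in place of code of your own. Each camera call takes 0.05 s, during which the arm holds its last target. There are 200 camera calls.

### The job

One of the three ceramic palettes lying on the granite is warped: press down on their ends to find the one that rocks, and rock it. Lean that one endways on the brass easel, its end on the ledge, and let go of it; then take it again by its raised end and stand it on end in the slot of the brush holder, without dropping it. Leave the other two lying where they are and do not disturb the bottle, the ring cone or the pump.

Things in the scene. Friction and masses are not known exactly. Their poses are not given: they have to be found in the camera images.
- palette_a_center (a point): one of three alike plain white ceramic palettes: flat plate 120 (x) by 64 (y) by 6 mm, 100-170 g, on four feet 8 mm across, 4 mm high, near its corners (52 mm from centre in x, 26 in y). Lies flat on the granite at the start, underside 4 mm and top 10 mm up. This point: its centre, half-way through the 6 mm; z out of its top. Any palette may lie at any of three places, long side roughly along world x
- palette_b_center (a point): second palette, same shape and axes. Of the three, one is warped, not told which: one of its four feet, not told which, hangs 3 mm off the granite. At rest it too lies level, on three feet
- palette_c_center (a point): third palette, same shape and axes. How the warped one acts: pressed down with a few newtons at the raised corner, or at the middle of the end that has that corner, it rocks by about 0.064 rad (the middle of that end sinks 1.7 mm, the corner 3 mm); pressed at the middle of its other end it does not move
- easel_ledge (a point): fixed brass easel, foot plate 130 by 74 by 8 mm. Its spine, 28 wide, 80 long, rises at 45 degrees towards this point's x; a ledge across its foot, 50 wide, stands 16 mm proud. This point: inner corner of spine face and ledge, on the middle line, 35 mm up; y level across, z up. A palette leant lengthways with an end on the ledge lies flat on the spine between its feet; its top 40 mm stand free
- slot_floor (a point): fixed dark hard silicone brush holder, 48 mm (its x) by 106 mm (its y), 70 mm high, with one open slot 24 mm (x) by 82 mm (y), 62 mm deep. This point is the centre of the slot's floor, 8 mm above the granite; z up. A palette stood on end in it stands 58 mm proud
- violet_bottle: violet glass bottle with brass cap, 66 mm across, 128 mm high, loose on the tray; origin at the centre of its underside. Bystander
- ring_cone: white ceramic ring cone, 64 mm across the foot, 98 mm high, loose on the tray; origin at the centre of its underside. Bystander
- pump_bottle: white bottle with a press-button pump, 68 mm across, 182 mm high, loose on the granite; origin at the centre of its underside. Bystander
- tray: fixed oval glass tray with brass rim, 124 mm (x) by 250 mm (y), 8 mm high (rim 13 mm); origin at the centre of its underside. Bystander
Things that resemble listed ones, but are neither listed nor needed, are in the scene too. There is more than one size of the part that bears slot_floor; the job needs the smaller. Leave any blue look-alike of the part that bears palette_b_center alone.

How it is judged:
By the outcome, as a careful person would: the job done as asked, in the order asked, and still so for the second after the job is handed in, with the robot touching nothing.
It also fails if it takes over 72 s, if anything falls off the work surface, if the arm or the gripper's body presses on something with over 40 N, if the wrist force passes 120 N, or if a joint passes its speed limit or range.

## Working session

There is one attempt and no reset: what is moved stays moved. The work goes in short steps, Python scripts to look and compute and a tool call to move; the robot and the scene stay as the last step left them, time stands still between calls to the robot, and variables do not carry over. Pictures are saved under pics/ and viewed, about 8 in all and at most 12, crops included, and the job is handed in when it is done.

Besides the shell and the picture viewer there is one more tool, called after "Request:" as name(argument=value, ...) on one line, values as JSON. jog_arm: Moves the arm, as the interface text tells. Its arguments: {"type":"object","properties":{"deltas":{"type":"array","items":{"type":"number"}},"claw":{"type":"number"},"newtons":{"type":"number"}},"required":["deltas"]}

```bash
ls; mkdir -p pics
cat > h.py <<'E'
import numpy as np, cv2
from cell import robot
def snap(n,f):
    P=robot.camera_params(n); im=robot.read_camera(n); cv2.imwrite(f'pics/{f}.png',im[:,:,::-1]); np.save(f'pics/{f}.npy',im)
    np.savez(f'pics/{f}_P.npz',**{k:np.array(v) for k,v in P.items()}); return im,P
def load(f):
    z=np.load(f'pics/{f}_P.npz'); return np.load(f'pics/{f}.npy'),{k:z[k] for k in z}
def ray(P,u,v,z):
    R=np.array(P['R']);t=np.array(P['t']);c=-R.T@t
    d=R.T@np.array([(u-P['cx'])/P['fx'],(v-P['cy'])/P['fy'],1]); return c+d*(z-c[2])/d[2]
def proj(P,X):
    c=np.array(P['R'])@np.array(X)+np.array(P['t']); return np.array([P['fx']*c[0]/c[2]+P['cx'],P['fy']*c[1]/c[2]+P['cy']])
E
python3 - <<'E'
from h import *
for n in ('scene','side','wrist'):
    im,P=snap(n,n+'0'); print(n,P['fx'],-np.array(P['R']).T@np.array(P['t']),np.array(P['R'])[2])
print(robot.observe())
a=[np.load(f'pics/{n}0.npy') for n in('scene','side')]
E
```

```text
pics
scene 476.3423356336743 [ 1.73318721 -0.0059619   1.02836895] [-0.76459667  0.07079513 -0.64060907]
side 412.85724968271 [ 0.5456548  -0.70416029  0.65320373] [ 0.01485806  0.80969941 -0.58665672]
wrist 280.27877683350823 [0.0525353  0.52928204 0.38349328] [ 0.28378466 -0.07334763 -0.95607865]
{'time': 0.15, 'qpos': array([ 1.17797306e+00,  3.42529392e-01,  1.52477454e+00,  1.53957285e-05,
        1.27535621e+00, -1.45997648e-01]), 'qvel': array([ 0.00033935, -0.00237678, -0.00391744, -0.00116227, -0.00142872,
       -0.00106415]), 'joint_efforts': array([ 1.24574028e-03, -4.31466937e+01, -2.44352138e+01,  7.17411423e-02,
        5.36621525e-02, -7.26760118e-05]), 'tool_pos': array([0.12814041, 0.50884449, 0.23722992]), 'tool_rot': array([-3.14053867e+00, -1.69864015e-04,  2.89476246e+00]), 'contact_force': array([-0.48042423, -0.94798535, -0.01656086]), 'torque': array([-0.0314907 ,  0.04818608, -0.02148125]), 'opening': 0.09153171193040546}
```

View pics/scene0.png

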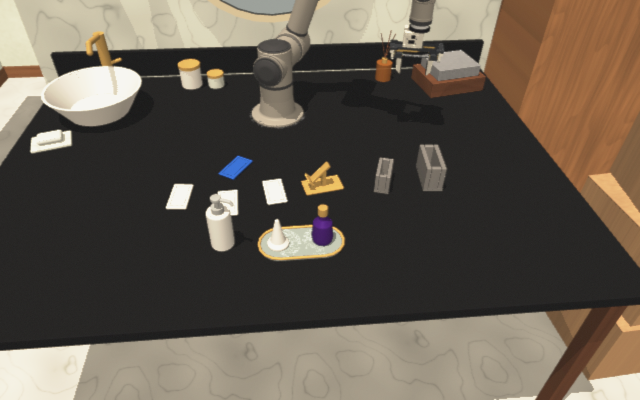

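View pics/side0.png

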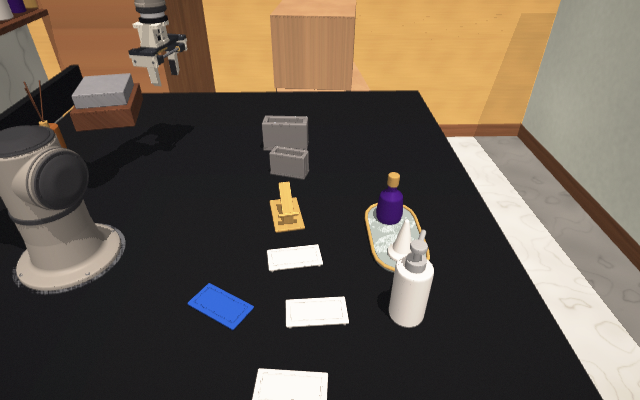

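Scene picture: white palettes at (180,196), (229,202, partly hidden by the pump) and (274,191); blue look-alike at (236,167). The easel is at (322,182), the small holder at (384,175) and the large one at (431,167). Side picture: palettes at (294,257), (317,311) and (290,387), small holder at (289,162), easel at (287,207). I choose the three white palettes and the smaller holder.

Run:
```python
from h import *
for f in('side0','scene0'):
    im,P=load(f); hsv=cv2.cvtColor(im,cv2.COLOR_RGB2HSV)
    m=((hsv[...,2]>150)&(hsv[...,1]<60)).astype(np.uint8)
    n,l,s,c=cv2.connectedComponentsWithStats(m)
    for i in range(1,n):
        if 150<s[i,4]<6000 and (150<s[i,0]<340) and s[i,1]>150:
            cn=max(cv2.findContours((l==i).astype(np.uint8),0,1)[0],key=len)[:,0]
            w=np.array([ray(P,*p,0.010)[:2] for p in cn]).astype(np.float32)*1000
            print(f,s[i],cv2.minAreaRect(w))
a,_=load('side0');b,_=load('scene0')
A=cv2.resize(a[110:240,250:350],None,fx=4,fy=4,interpolation=2);B=cv2.resize(b[140:210,290:390],None,fx=4,fy=4,interpolation=2)
B=np.vstack([B,np.zeros((A.shape[0]-B.shape[0],400,3),np.uint8)])
cv2.imwrite('pics/c1.png',np.hstack([A,B])[:,:,::-1])
```

```text
side0 [ 267  244   56   27 1118] ((512.1510009765625, -29.298419952392578), (118.67454528808594, 68.49739837646484), 8.050384521484375)
side0 [ 286  296   63   32 1681] ((558.2767944335938, -181.0967559814453), (118.24513244628906, 67.14385986328125), 3.0080788135528564)
side0 [ 252  368   76   32 2149] ((512.9306030273438, -331.6026916503906), (54.7686653137207, 119.093994140625), 85.28006744384766)
scene0 [262 179  26  26 483] ((513.7540283203125, -24.806034088134766), (125.4267349243164, 65.98899841308594), 8.010906219482422)
scene0 [166 184  27  25 503] ((513.7786865234375, -334.6614074707031), (65.90484619140625, 121.40119171142578), 84.81488800048828)
scene0 [ 206  190   32   61 1376] ((633.9107055664062, -191.82864379882812), (271.80169677734375, 97.15455627441406), 2.039076566696167)
scene0 [ 261  219   81   38 1650] ((754.8349609375, 47.81670379638672), (228.64259338378906, 148.94139099121094), 69.90620422363281)
```

View pics/c1.png

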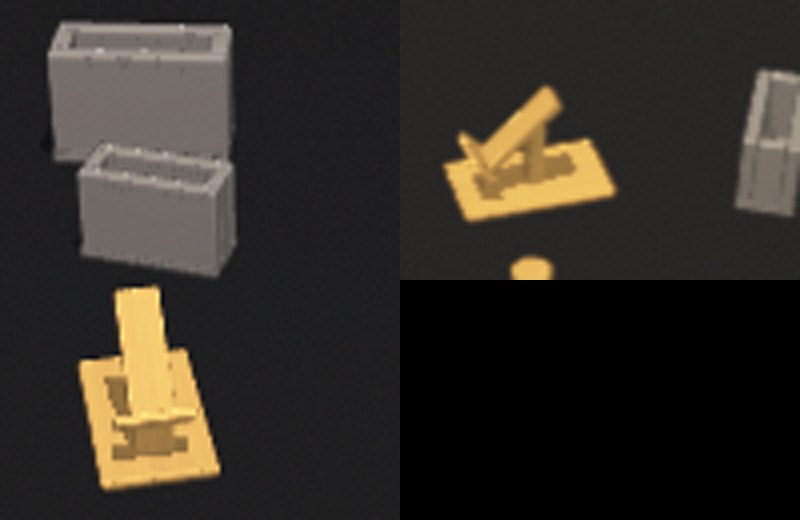

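Run:
```python
from h import *
_,S=load('side0');_,C=load('scene0')
g=lambda P,l,z,o=(250,110):print(np.round(1000*np.array([ray(P,o[0]+a/4,o[1]+b/4,z)[:2] for a,b in l]),0).tolist())
g(S,[(80,362),(187,350),(219,472),(103,485)],.008)
g(S,[(80,167),(103,145),(232,163),(217,192)],.070)
g(C,[(45,165),(190,140),(215,188),(70,215)],.008,(290,140))
print('ledge corner', ray(C,311.75,179.5,.035), 'spine top',ray(C,290+155/4,140+90/4,.035+.057),ray(S,250+115/4,110+290/4,.0916),ray(S,250+160/4,110+287/4,.0916))
print('pump',ray(S,408,318,0),ray(C,221,248,0))
```

```text
[[443.0, 190.0], [515.0, 202.0], [536.0, 73.0], [466.0, 63.0]]
[[437.0, 344.0], [452.0, 377.0], [547.0, 347.0], [536.0, 306.0]]
[[468.0, 68.0], [444.0, 196.0], [510.0, 209.0], [535.0, 85.0]]
ledge corner [0.4950387  0.10198749 0.035     ] spine top [0.4812087  0.15914472 0.092     ] [0.47316826 0.14953035 0.0916    ] [0.50085443 0.15229248 0.0916    ]
pump [ 0.73569071 -0.19360906  0.        ] [ 0.75079051 -0.18659888  0.        ]
```

Request:
jog_arm(deltas=[0.8, -0.5, 0.5, 0, 0, 0, 1, -1, 0.8, 0, 0, 0, 1, -1, 0.8, 0, 0, 0, 1, -1, 0.8, 0, 0, 0, 1, -1, 0.8, 0, 0, 0])

```text
time: 0.57
tool_pos: [0.232, 0.4068, 0.3214]
tool_rot: [3.137, 0.005, 2.891]
contact_force: [0.1, 1.2, -0.3]
opening: 0.092
```

Request:
jog_arm(deltas=[0.4, -0.4, 0, 0, 0, 0.05, 0.8, -0.8, 0, 0, 0, 0.1, 1, -1, 0, 0, 0, 0.16, 1, -1, 0, 0, 0, 0.16, 1, -1, 0, 0, 0, 0.16])

```text
time: 0.98
tool_pos: [0.3302, 0.307, 0.3172]
tool_rot: [-3.141, -0.0, -3.141]
contact_force: [0.5, -0.3, -0.8]
opening: 0.0919
```

Request:
jog_arm(deltas=[0.4, -0.4, 0, 0, 0, 0, 0.8, -0.8, 0, 0, 0, 0, 1, -1, 0, 0, 0, 0, 1, -1, 0, 0, 0, 0, 1, -1, 0, 0, 0, 0])

```text
time: 1.4
tool_pos: [0.4299, 0.2076, 0.3169]
tool_rot: [-3.141, -0.001, -3.141]
contact_force: [0.2, -0.2, 0.5]
opening: 0.0917
```

Request:
jog_arm(deltas=[0.2, -0.4, 0, 0, 0, 0, 0.4, -0.8, 0, 0, 0, 0, 0.6, -1, 0, 0, 0, 0, 0.6, -1, 0, 0, 0, 0, 0.6, -1, 0, 0, 0, 0])

```text
time: 1.82
tool_pos: [0.4882, 0.1096, 0.3171]
tool_rot: [3.141, -0.002, -3.139]
contact_force: [-1.1, -0.1, -0.7]
opening: 0.0917
```

Run:
```python
from h import *
snap('wrist','w1')
```

```text
(no output)
```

View pics/w1.png

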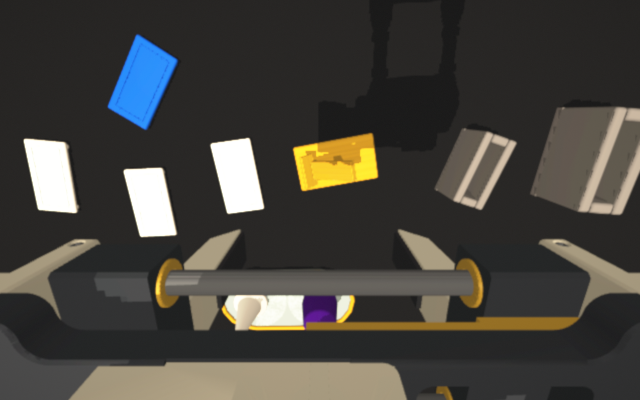

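Wrist picture 1 shows all three palettes from above, at (50,176), (150,202) and (237,175), the easel at (336,162) and the small holder's slot at (487,170).

Run:
```python
from h import *
im,P=load('w1'); hsv=cv2.cvtColor(im,cv2.COLOR_RGB2HSV)
m=((hsv[...,2]>150)&(hsv[...,1]<60)).astype(np.uint8); m[235:]=0; m[240-1:]=0
for cn in cv2.findContours(m,0,1)[0]:
    if cv2.contourArea(cn)>500:
        w=np.array([ray(P,*p,.010)[:2] for p in cn[:,0]],np.float32)*1000; print(cn[:,0].mean(0),cv2.minAreaRect(w))
m=((hsv[...,0]>12)&(hsv[...,0]<32)&(hsv[...,1]>150)&(hsv[...,2]>60)).astype(np.uint8); m[235:]=0
cn=max(cv2.findContours(m,0,1)[0],key=cv2.contourArea)
print('easel',cv2.minAreaRect(np.array([ray(P,*p,.008)[:2] for p in cn[:,0]],np.float32)*1000))
A=cv2.resize(im[125:200,285:385],None,fx=4,fy=4,interpolation=2);B=cv2.resize(im[120:220,425:525],None,fx=4,fy=4,interpolation=2)
A=np.vstack([A,np.zeros((100,400,3),np.uint8)]);cv2.imwrite('pics/c2.png',np.hstack([A,B])[:,:,::-1])
```

```text
[150.14285714 201.24137931] ((557.6278686523438, -175.73414611816406), (119.27407836914062, 66.1709213256836), 2.9721758365631104)
[ 50.56880734 175.16513761] ((513.3872680664062, -331.6412353515625), (68.30382537841797, 121.23941040039062), 84.82542419433594)
[237.3254717  175.21226415] ((512.6727905273438, -23.640445709228516), (120.72628784179688, 65.34058380126953), 8.108182907104492)
[484.22513089 170.0104712 ] ((502.9184265136719, 381.3983459472656), (53.751285552978516, 119.4779281616211), 71.99111938476562)
[611.42892157 171.78921569] ((488.60552978515625, 598.8301391601562), (76.85015869140625, 169.37847900390625), 85.50540924072266)
easel ((488.47637939453125, 137.95700073242188), (76.0928955078125, 131.62220764160156), 10.45616340637207)
```

View pics/c2.png

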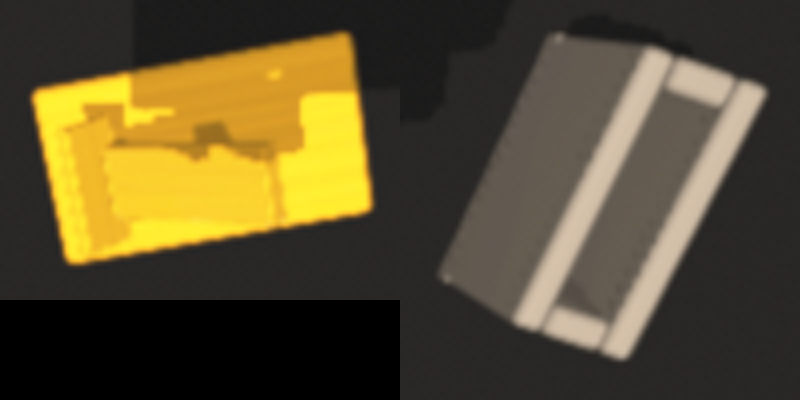

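Run:
```python
from h import *
im,P=load('w1')
r=np.array([ray(P,425+a/4,120+b/4,.070)[:2]*1000 for a,b in[(250,48),(368,90),(228,358),(117,325)]])
print(r.round(),r.mean(0),np.linalg.norm(r-np.roll(r,1,0),axis=1))
r=np.array([ray(P,425+a/4,120+b/4,.070)[:2]*1000 for a,b in[(272,70),(335,80),(205,340),(145,325)]]); print(r.round(),r.mean(0))
for a,b,z in[(118,188,.035),(110,150,.035),(126,228,.035),(278,183,.0916),(272,145,.0916),(283,220,.0916)]: print((1000*ray(P,285+a/4,125+b/4,z)).round())
```

```text
[[435. 341.]
 [449. 385.]
 [547. 353.]
 [535. 310.]] [491.62387053 347.34141317] [104.38412894  45.59436148 103.21658386  44.95123688]
[[442. 350.]
 [446. 373.]
 [540. 343.]
 [535. 320.]] [490.86037165 346.68603351]
[499. 104.  35.]
[484. 101.  35.]
[515. 107.  35.]
[485. 159.  92.]
[472. 156.  92.]
[498. 161.  92.]
```

Request:
jog_arm(deltas=[0.1, -0.4, -0.4, 0, 0, 0.02, 0.2, -0.8, -0.8, 0, 0, 0.05, 0.6, -1, -1, 0, 0, 0.09, 0.7, -1, -1, 0, 0, 0.09, 0.7, -1, -1, 0, 0, 0.09], claw=0, newtons=20)

```text
time: 2.28
tool_pos: [0.5594, 0.0083, 0.2122]
tool_rot: [3.14, -0.006, -2.997]
contact_force: [-0.9, -0.3, 0.9]
opening: 0.0635
```

Request:
jog_arm(deltas=[0, -0.1, -0.4, 0, 0, 0, 0.06, -0.26, -0.8, 0, 0, 0, 0.06, -0.26, -1, 0, 0, 0, 0.06, -0.26, -1, 0, 0, 0, 0.06, -0.26, -1, 0, 0, 0])

```text
time: 2.7
tool_pos: [0.5635, -0.0148, 0.1176]
tool_rot: [3.14, -0.002, -2.994]
contact_force: [-0.2, 0.0, 0.5]
opening: 0.0296
```

Request:
jog_arm(deltas=[0, 0, -0.4, 0, 0, 0, 0, 0, -0.7, 0, 0, 0, 0, 0, -0.85, 0, 0, 0, 0, 0, -0.92, 0, 0, 0, 0, 0, -0.92, 0, 0, 0])

```text
time: 3.12
tool_pos: [0.5646, -0.0157, 0.0265]
tool_rot: [3.142, 0.001, -2.994]
contact_force: [-0.4, 0.2, 0.1]
opening: 0.0006
```

Request:
jog_arm(deltas=[0, 0, -0.02, 0, 0, 0, 0, 0, -0.04, 0, 0, 0, 0, 0, -0.05, 0, 0, 0, 0, 0, -0.05, 0, 0, 0])

```text
time: 3.45
tool_pos: [0.5648, -0.0169, 0.0217]
tool_rot: [-3.141, 0.002, -2.996]
contact_force: [-0.1, -0.1, 0.0]
opening: 0.0003
```

Request:
jog_arm(deltas=[0, 0, -0.01, 0, 0, 0, 0, 0, -0.015, 0, 0, 0, 0, 0, -0.015, 0, 0, 0])

```text
time: 3.7
tool_pos: [0.5648, -0.0169, 0.0211]
tool_rot: [-3.141, 0.002, -2.996]
contact_force: [-4.4, 0.0, 12.2]
opening: 0.0006
```

Request:
jog_arm(deltas=[0, 0, -0.01, 0, 0, 0, 0, 0, -0.015, 0, 0, 0, 0, 0, -0.015, 0, 0, 0])

```text
time: 3.95
tool_pos: [0.5649, -0.0169, 0.021]
tool_rot: [-3.141, 0.002, -2.996]
contact_force: [-6.2, 1.7, 23.5]
opening: 0.0005
```

Request:
jog_arm(deltas=[0, 0, 0.15, 0, 0, 0, -0.4, -0.05, 0.15, 0, 0, 0, -0.8, -0.13, 0.15, 0, 0, 0, -1, -0.15, 0.12, 0, 0, 0, -1, -0.15, 0.06, 0, 0, 0])

```text
time: 4.37
tool_pos: [0.4599, -0.0317, 0.0242]
tool_rot: [3.14, -0.004, -2.997]
contact_force: [0.8, 0.8, -0.9]
opening: -0.0
```

Request:
jog_arm(deltas=[0, 0, -0.02, 0, 0, 0, 0, 0, -0.04, 0, 0, 0, 0, 0, -0.055, 0, 0, 0, 0, 0, -0.06, 0, 0, 0, 0, 0, -0.06, 0, 0, 0])

```text
time: 4.78
tool_pos: [0.465, -0.0322, 0.0207]
tool_rot: [-3.141, 0.0, -2.995]
contact_force: [-14.7, -1.2, 41.6]
opening: 0.0006
```

Request:
jog_arm(deltas=[0, 0, 0.2, 0, 0, 0, 0.15, -0.4, 0.2, 0, 0, -0.03, 0.3, -0.8, 0.2, 0, 0, -0.06, 0.4, -1, 0.2, 0, 0, -0.06, 0.4, -1, 0.2, 0, 0, -0.06])

```text
time: 5.2
tool_pos: [0.5088, -0.1369, 0.0385]
tool_rot: [-3.138, 0.006, -3.093]
contact_force: [-0.5, -0.6, 0.1]
opening: 0.0004
```

Request:
jog_arm(deltas=[0, -0.4, 0, 0, 0, 0, 0.01, -0.49, -0.08, 0, 0, 0, 0.01, -0.49, -0.12, 0, 0, 0, 0.01, -0.49, -0.14, 0, 0, 0, 0.01, -0.49, -0.14, 0, 0, 0])

```text
time: 5.62
tool_pos: [0.5049, -0.1796, 0.0229]
tool_rot: [3.14, -0.002, -3.089]
contact_force: [-0.3, -0.1, 1.0]
opening: 0.0004
```

Request:
jog_arm(deltas=[0, 0, -0.02, 0, 0, 0, 0, 0, -0.03, 0, 0, 0, 0, 0, -0.045, 0, 0, 0, 0, 0, -0.045, 0, 0, 0])

```text
time: 5.95
tool_pos: [0.5055, -0.1797, 0.0211]
tool_rot: [3.141, 0.001, -3.089]
contact_force: [-4.5, 3.7, 16.1]
opening: 0.0005
```

Rigid here too. Far end of P2.

Request:
jog_arm(deltas=[0, 0, 0.15, 0, 0, 0, 0.4, 0.02, 0.15, 0, 0, 0, 0.8, 0.05, 0.15, 0, 0, 0, 1, 0.05, 0.1, 0, 0, 0, 1, 0.05, 0.05, 0, 0, 0])

```text
time: 6.37
tool_pos: [0.6099, -0.175, 0.0251]
tool_rot: [-3.139, 0.006, -3.087]
contact_force: [-0.9, -0.2, 0.2]
opening: 0.0004
```

Request:
jog_arm(deltas=[0, 0, -0.02, 0, 0, 0, 0, 0, -0.03, 0, 0, 0, 0, 0, -0.045, 0, 0, 0, 0, 0, -0.045, 0, 0, 0])

```text
time: 6.7
tool_pos: [0.6044, -0.1753, 0.0203]
tool_rot: [3.141, -0.001, -3.09]
contact_force: [-1.1, 2.4, 2.3]
opening: 0.0005
```

Request:
jog_arm(deltas=[0, 0, -0.01, 0, 0, 0, 0, 0, -0.015, 0, 0, 0, 0, 0, -0.015, 0, 0, 0])

```text
time: 6.95
tool_pos: [0.6045, -0.1755, 0.02]
tool_rot: [3.141, -0.0, -3.09]
contact_force: [-3.8, 4.1, 12.0]
opening: 0.0006
```

Request:
jog_arm(deltas=[0, 0, -0.01, 0, 0, 0, 0, 0, -0.01, 0, 0, 0])

```text
time: 7.12
tool_pos: [0.6046, -0.1755, 0.0198]
tool_rot: [3.141, 0.0, -3.09]
contact_force: [-5.9, 4.8, 17.3]
opening: 0.0006
```

Request:
jog_arm(deltas=[0, 0, 0.1, 0, 0, 0, 0, 0.2, 0.1, 0, 0, 0, 0, 0.22, 0.07, 0, 0, 0, 0, 0.22, 0.04, 0, 0, 0, 0, 0.22, 0.04, 0, 0, 0])

```text
time: 7.53
tool_pos: [0.6045, -0.154, 0.0204]
tool_rot: [3.141, -0.001, -3.09]
contact_force: [-0.5, -0.1, -0.0]
opening: 0.0002
```

Request:
jog_arm(deltas=[0, 0, -0.02, 0, 0, 0, 0, 0, -0.03, 0, 0, 0, 0, 0, -0.04, 0, 0, 0, 0, 0, -0.04, 0, 0, 0])

```text
time: 7.87
tool_pos: [0.6052, -0.1545, 0.0186]
tool_rot: [-3.141, 0.0, -3.09]
contact_force: [-3.6, 1.6, 12.4]
opening: 0.0004
```

Request:
jog_arm(deltas=[0, 0, 0.4, 0, 0, 0, -0.2, -0.12, 0.5, 0, 0, 0, -0.47, -0.24, 0.5, 0, 0, 0, -0.47, -0.24, 0.5, 0, 0, 0, -0.47, -0.24, 0.5, 0, 0, 0], claw=1)

```text
time: 8.28
tool_pos: [0.5573, -0.1789, 0.0672]
tool_rot: [3.141, -0.001, -3.092]
contact_force: [0.6, -0.5, -0.1]
opening: 0.0294
```

Request:
jog_arm(deltas=[0, 0, 0, 0, 0, 0, 0, 0, 0, 0, 0, 0, 0, 0, -0.2, 0, 0, 0, 0, 0, -0.2, 0, 0, 0])

```text
time: 8.62
tool_pos: [0.5573, -0.1769, 0.0444]
tool_rot: [3.139, -0.004, -3.089]
contact_force: [-1.5, 1.1, 0.1]
opening: 0.0562
```

Run:
```python
from h import *
im,P=snap('wrist','w2');print(robot.observe()['tool_pos'],robot.observe()['qpos'])
```

```text
[ 0.55753956 -0.17696806  0.04543525] [-4.38411127e-01  6.60349355e-01  1.57302269e+00  1.83669608e-04
  9.12261422e-01 -2.06167844e+00]
```

View pics/w2.png

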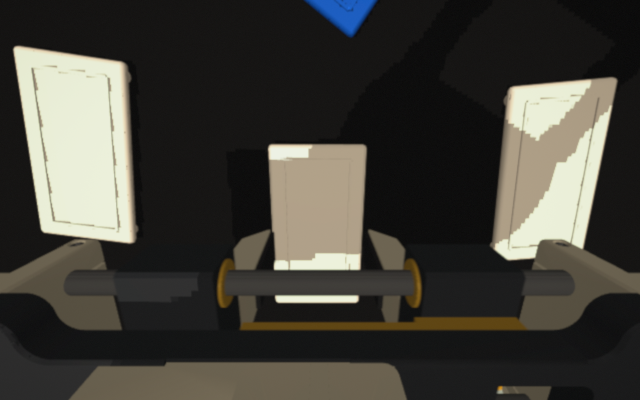

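Wrist picture 2 shows the warped palette centred between the fingers (columns 268–366). Next: descend and grip.

Request:
jog_arm(deltas=[0, 0, 0, 0, 0, 0, 0, 0, 0, 0, 0, 0, 0, 0, -0.05, 0, 0, 0, 0, 0, -0.25, 0, 0, 0, 0, 0, -0.31, 0, 0, 0])

```text
time: 9.08
tool_pos: [0.5576, -0.1775, 0.0148]
tool_rot: [3.141, -0.001, -3.09]
contact_force: [-0.6, 0.6, -0.4]
opening: 0.0902
```

Request:
jog_arm(deltas=[0, 0, 0, 0, 0, 0, 0, 0, 0, 0, 0, 0, 0, 0, 0, 0, 0, 0, 0, 0, 0, 0, 0, 0, 0, 0, 0, 0, 0, 0], claw=0, newtons=30)

```text
time: 9.5
tool_pos: [0.5587, -0.1781, 0.017]
tool_rot: [-3.141, 0.001, -3.09]
contact_force: [-0.2, 0.6, 1.4]
opening: 0.0633
```

Request:
jog_arm(deltas=[0, 0, 0, 0, 0, 0, 0, 0, 0, 0, 0, 0, 0, 0, -0.03, 0, 0, 0, 0, 0, -0.03, 0, 0, 0], claw=0.8)

```text
time: 9.83
tool_pos: [0.558, -0.1778, 0.0128]
tool_rot: [3.141, -0.001, -3.09]
contact_force: [0.6, -1.0, 0.1]
opening: 0.0729
```

Request:
jog_arm(deltas=[0, 0, 0, 0, 0, 0, 0, 0, 0, 0, 0, 0, 0, 0, 0, 0, 0, 0, 0, 0, 0, 0, 0, 0, 0, 0, 0, 0, 0, 0], claw=0)

```text
time: 10.25
tool_pos: [0.5582, -0.1779, 0.0131]
tool_rot: [3.141, -0.0, -3.09]
contact_force: [0.4, -0.4, -1.3]
opening: 0.0632
```

Request:
jog_arm(deltas=[0, 0, 0.2, 0, 0, 0, 0, 0, 0.5, 0, 0, 0, 0, 0, 0.9, 0, 0, 0, 0, 0, 1, 0, 0, 0, 0, 0, 1, 0, 0, 0])

```text
time: 10.67
tool_pos: [0.5602, -0.1788, 0.1169]
tool_rot: [-3.138, 0.007, -3.09]
contact_force: [-0.0, -0.4, -1.0]
opening: 0.0636
```

Run:
```python
from h import *
from scipy.spatial.transform import Rotation as R
s=robot.observe(); cur=R.from_euler('xyz',s['tool_rot'])
a=np.radians(10.5); ex=np.array([-np.sin(a),np.cos(a),0]); z=np.array([0,0,1]); n=(z-ex)/2**.5; p=np.array([np.cos(a),np.sin(a),0])
y=p; T=np.column_stack([np.cross(y,-n),y,-n])
for sgn in(1,-1):
    Ts=R.from_matrix(T@np.diag([sgn,sgn,1])); d=(Ts*cur.inv()).as_rotvec(); print(sgn,Ts.as_euler('xyz'),d/(np.pi/2),np.degrees(np.linalg.norm(d)))
print(s['tool_pos'])
```

```text
1 [ 3.14159265 -0.78539816  1.7540559 ] [ 0.34141135  0.42916865 -0.86528344] 92.19896527529222
-1 [ 3.14159265  0.78539816 -1.38753676] [ 0.43967289 -0.34385612  1.02353627] 104.92532516193606
[ 0.56020412 -0.17875956  0.11691222]
```

Request:
jog_arm(deltas=[0, 0.1, 0.3, 0.026, 0.033, -0.067, -0.1, 0.3, 0.6, 0.052, 0.066, -0.133, -0.2, 0.6, 0.9, 0.079, 0.099, -0.2, -0.25, 0.9, 1, 0.105, 0.132, -0.266, -0.25, 1, 1, 0.131, 0.165, -0.333])

```text
time: 11.08
tool_pos: [0.5333, -0.0744, 0.2154]
tool_rot: [2.99, -0.293, 2.686]
contact_force: [1.7, -0.0, -2.1]
opening: 0.0631
```

Request:
jog_arm(deltas=[-0.1, 0.3, 0, 0.026, 0.033, -0.067, -0.2, 0.6, 0, 0.052, 0.066, -0.133, -0.3, 0.8, 0, 0.079, 0.099, -0.2, -0.3, 0.9, 0, 0.105, 0.132, -0.266, -0.3, 0.9, 0, 0.131, 0.165, -0.333])

```text
time: 11.5
tool_pos: [0.5023, 0.0146, 0.2119]
tool_rot: [3.015, -0.625, 2.146]
contact_force: [-0.6, 1.0, -1.7]
opening: 0.0634
```

Request:
jog_arm(deltas=[-0.1, 0.3, 0, 0.026, 0.033, -0.067, -0.14, 0.6, 0, 0.052, 0.066, -0.133, -0.14, 0.8, 0, 0.079, 0.099, -0.2, -0.14, 0.9, 0, 0.079, 0.099, -0.2, -0.14, 0.9, 0, 0.079, 0.099, -0.2])

```text
time: 11.92
tool_pos: [0.4882, 0.1032, 0.2119]
tool_rot: [-3.142, -0.792, 1.754]
contact_force: [-0.2, 0.4, -1.5]
opening: 0.0637
```

Run:
```python
from h import *
s=robot.observe(); print(s['tool_pos'],s['tool_rot'],s['qpos'],s['opening'])
snap('side','s2')
im,_=load('s2'); cv2.imwrite('pics/s2c.png',cv2.resize(im[80:300,190:430],(720,660)[:2] if 0 else (654,600))[:,:,::-1])
```

```text
[0.48817598 0.10317872 0.21192588] [-3.1415817  -0.79171266  1.75425452] [-0.35042261  0.48968104  1.64410871  0.6610996   1.50195402 -0.75290278] 0.06369985095143009
```

View pics/s2c.png

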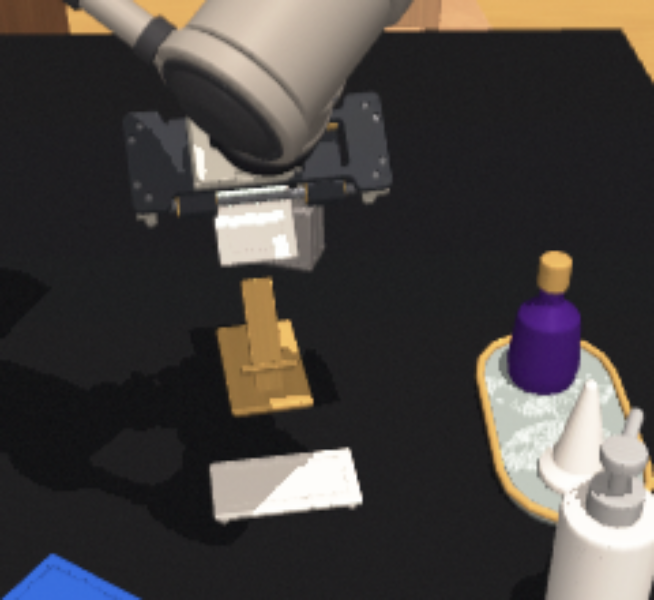

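The side picture shows the palette held at 45° above the spine, in line with it. I go down to a stand-off 30 mm from the face.

Request:
jog_arm(deltas=[0, 0.08, -0.33, 0, 0, 0, 0.02, 0.16, -0.66, 0, 0, 0, 0.03, 0.24, -0.98, 0, 0, 0, 0.03, 0.24, -0.98, 0, 0, 0, 0.03, 0.24, -0.98, 0, 0, 0])

```text
time: 12.38
tool_pos: [0.4921, 0.1258, 0.1147]
tool_rot: [3.142, -0.792, 1.753]
contact_force: [1.2, -0.7, -0.0]
opening: 0.0631
```

Run:
```python
from h import *
s=robot.observe(); print(s['tool_pos'],s['tool_rot'])
a,_=snap('scene','sc3')
b,_=snap('side','s3'); A=cv2.resize(a[125:215,280:380],(400,360),interpolation=2);B=cv2.resize(b[150:240,240:340],(400,360),interpolation=2)
cv2.imwrite('pics/c3.png',np.hstack([A,B])[:,:,::-1])
```

```text
[0.49211138 0.12584562 0.11470621] [ 3.14155085 -0.79225885  1.75302281]
```

View pics/c3.png

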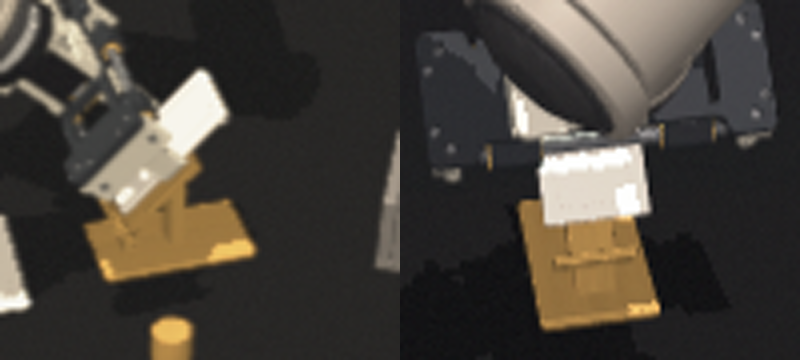

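Request:
jog_arm(deltas=[-0.015, 0.09, -0.09, 0, 0, 0, -0.03, 0.15, -0.155, 0, 0, 0, -0.034, 0.181, -0.184, 0, 0, 0, -0.034, 0.181, -0.184, 0, 0, 0])

```text
time: 12.82
tool_pos: [0.4887, 0.1445, 0.0973]
tool_rot: [3.138, -0.791, 1.754]
contact_force: [0.5, 0.9, -1.2]
opening: 0.0634
```

Request:
jog_arm(deltas=[0, 0.007, -0.007, 0, 0, 0, 0, 0.014, -0.014, 0, 0, 0, -0.003, 0.021, -0.021, 0, 0, 0])

```text
time: 13.07
tool_pos: [0.4892, 0.1458, 0.0955]
tool_rot: [3.137, -0.791, 1.754]
contact_force: [-1.7, -11.1, 12.0]
opening: 0.0634
```

Request:
jog_arm(deltas=[0, 0.007, -0.007, 0, 0, 0, 0, 0.014, -0.014, 0, 0, 0])

```text
time: 13.23
tool_pos: [0.4893, 0.1459, 0.0954]
tool_rot: [3.136, -0.791, 1.756]
contact_force: [-6.6, -23.8, 24.4]
opening: 0.0633
```

Request:
jog_arm(deltas=[0.003, -0.018, 0.018, 0, 0, 0, 0.009, -0.05, -0.014, 0, 0, 0, 0.015, -0.08, -0.045, 0, 0, 0, 0.015, -0.08, -0.045, 0, 0, 0])

```text
time: 13.57
tool_pos: [0.4905, 0.139, 0.0887]
tool_rot: [3.138, -0.792, 1.752]
contact_force: [1.1, -4.6, 4.9]
opening: 0.0633
```

Request:
jog_arm(deltas=[0.001, -0.01, -0.01, 0, 0, 0, 0.002, -0.02, -0.02, 0, 0, 0, 0.002, -0.02, -0.02, 0, 0, 0])

```text
time: 13.82
tool_pos: [0.4908, 0.1374, 0.0871]
tool_rot: [3.138, -0.792, 1.753]
contact_force: [0.9, -3.3, 5.9]
opening: 0.0635
```

Request:
jog_arm(deltas=[0.001, -0.01, -0.01, 0, 0, 0, 0.002, -0.02, -0.02, 0, 0, 0, 0.002, -0.02, -0.02, 0, 0, 0])

```text
time: 14.07
tool_pos: [0.491, 0.1354, 0.0851]
tool_rot: [3.138, -0.792, 1.753]
contact_force: [0.2, -2.8, 6.0]
opening: 0.0636
```

Request:
jog_arm(deltas=[0.001, -0.01, -0.01, 0, 0, 0, 0.002, -0.02, -0.02, 0, 0, 0, 0.002, -0.02, -0.02, 0, 0, 0])

```text
time: 14.32
tool_pos: [0.4912, 0.1338, 0.0835]
tool_rot: [3.138, -0.793, 1.753]
contact_force: [0.6, -1.0, 8.5]
opening: 0.0632
```

Request:
jog_arm(deltas=[0.001, -0.01, -0.01, 0, 0, 0, 0.002, -0.02, -0.02, 0, 0, 0, 0.002, -0.02, -0.02, 0, 0, 0])

```text
time: 14.57
tool_pos: [0.4912, 0.1337, 0.0833]
tool_rot: [3.137, -0.799, 1.754]
contact_force: [0.8, 5.6, 17.5]
opening: 0.0637
```

Run:
```python
from h import *
s=robot.observe(); print(s['tool_pos'],s['contact_force'])
a,_=snap('scene','sc4')
b,_=snap('side','s4'); A=cv2.resize(a[145:205,290:360],(467,400),interpolation=2);B=cv2.resize(b[170:240,250:310],(343,400),interpolation=2)
cv2.imwrite('pics/c4.png',np.hstack([A[:,:450],B])[:,:,::-1])
```

```text
[0.49122562 0.13365076 0.08334852] [ 0.75654496  5.63064211 17.47304833]
```

View pics/c4.png

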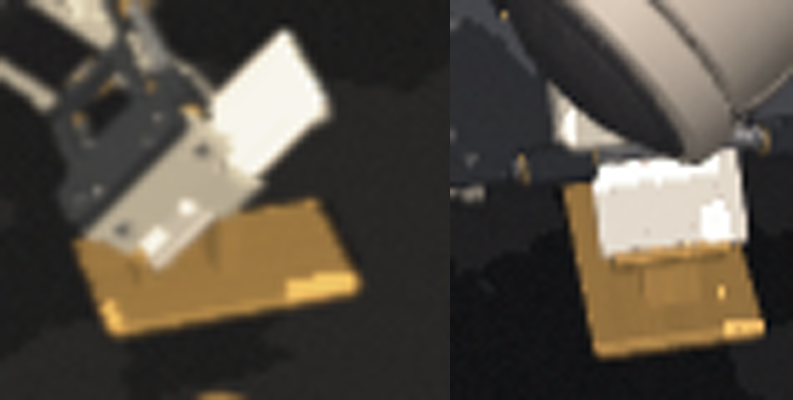

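The palette stopped on the ledge with 16 N along the slope, flat on the spine. I ease off, release and back out along the normal.

Request:
jog_arm(deltas=[-0.002, 0.014, 0.014, 0, 0, 0, -0.002, 0.014, 0.014, 0, 0, 0])

```text
time: 14.83
tool_pos: [0.4912, 0.1338, 0.0834]
tool_rot: [3.137, -0.794, 1.754]
contact_force: [2.0, 1.1, 10.4]
opening: 0.0633
```

Request:
jog_arm(deltas=[0, 0, 0, 0, 0, 0, 0, 0, 0, 0, 0, 0, 0, 0, 0, 0, 0, 0, 0, 0, 0, 0, 0, 0, 0, 0, 0, 0, 0, 0], claw=1)

```text
time: 15.25
tool_pos: [0.4905, 0.1331, 0.0819]
tool_rot: [3.14, -0.792, 1.752]
contact_force: [0.1, 0.4, -0.9]
opening: 0.09
```

Request:
jog_arm(deltas=[0.01, -0.05, 0.05, 0, 0, 0, 0.04, -0.2, 0.2, 0, 0, 0, 0.08, -0.4, 0.45, 0, 0, 0, 0.12, -0.55, 0.7, 0, 0, 0, 0.12, -0.6, 0.95, 0, 0, 0])

```text
time: 15.67
tool_pos: [0.5034, 0.0708, 0.1784]
tool_rot: [3.139, -0.79, 1.751]
contact_force: [0.8, 0.1, 0.1]
opening: 0.0916
```

Run:
```python
from h import *
s=robot.observe(); print(s['tool_pos'],s['tool_rot'],s['opening'])
a,_=snap('scene','sc5')
b,_=snap('side','s5'); A=cv2.resize(a[145:205,290:360],(467,400),interpolation=2);B=cv2.resize(b[170:240,250:310],(343,400),interpolation=2)
cv2.imwrite('pics/c5.png',np.hstack([A[:,:450],B])[:,:,::-1])
```

```text
[0.50343464 0.07075331 0.17835766] [ 3.13899699 -0.79031544  1.75081869] 0.09158258790627488
```

View pics/c5.png

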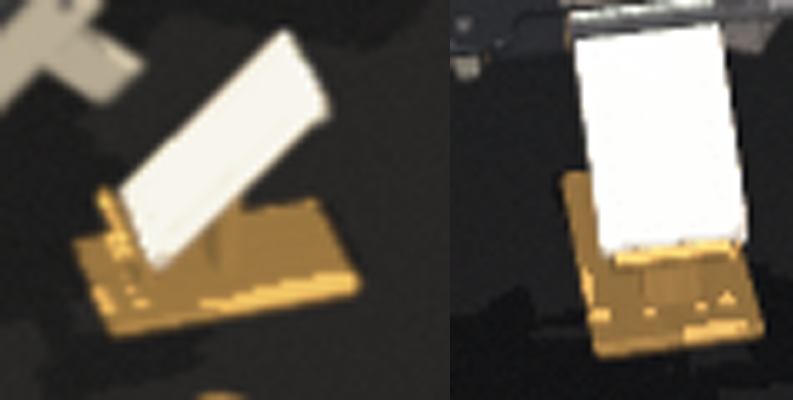

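Picture 10 shows the palette leaning alone, its end on the ledge. Now I turn the tool 90° to come along the slope onto the raised end.

Request:
jog_arm(deltas=[0, 0.1, 0.3, -0.076, -0.014, 0, -0.05, 0.2, 0.6, -0.151, -0.028, 0, -0.1, 0.4, 0.8, -0.227, -0.042, 0, -0.15, 0.6, 0.8, -0.302, -0.056, 0, -0.2, 0.8, 0.8, -0.378, -0.07, 0])

```text
time: 16.18
tool_pos: [0.4833, 0.1533, 0.2593]
tool_rot: [3.132, -0.182, 1.752]
contact_force: [-1.3, 0.3, -0.7]
opening: 0.0919
```

Request:
jog_arm(deltas=[-0.02, 0.2, 0, -0.076, -0.014, 0, -0.05, 0.4, 0, -0.151, -0.028, 0, -0.06, 0.6, 0, -0.227, -0.042, 0, -0.06, 0.6, 0, -0.302, -0.056, 0, -0.06, 0.6, 0, -0.378, -0.07, 0])

```text
time: 16.6
tool_pos: [0.4764, 0.2146, 0.2579]
tool_rot: [3.135, 0.422, 1.754]
contact_force: [-0.7, -0.8, -0.3]
opening: 0.0916
```

Request:
jog_arm(deltas=[0, 0.1, 0, -0.076, -0.014, 0, 0, 0.1, 0, -0.151, -0.028, 0, 0, 0.1, 0, -0.227, -0.042, 0, 0, 0.1, 0, -0.227, -0.042, 0, 0, 0.1, 0, -0.227, -0.042, 0])

```text
time: 17.02
tool_pos: [0.476, 0.224, 0.2553]
tool_rot: [-3.14, 0.778, 1.759]
contact_force: [0.4, -0.7, 0.9]
opening: 0.0919
```

Run:
```python
from h import *
from scipy.spatial.transform import Rotation as R
s=robot.observe(); print(s['tool_pos'],s['tool_rot'],s['qpos'],R.from_euler('xyz',s['tool_rot']).as_matrix().round(3))
# leaning palette corners top face (scene view) check
a,P=load('sc5')
ex=np.array([-np.sin(.183),np.cos(.183),0]);z=np.array([0,0,1]);u=(ex+z)/2**.5;n=(z-ex)/2**.5;p=np.array([np.cos(.183),np.sin(.183),0])
c=np.array([.4904,.1379,.0791])
for f in('sc5','s5'):
  _,P=load(f)
  for i,j in((1,1),(1,-1),(-1,1),(-1,-1)): print(f,i,j,proj(P,c+.06*i*u+.032*j*p+.003*n).round(1))
```

```text
[0.47598335 0.22399979 0.25528941] [-3.1400964   0.77795137  1.7589859 ] [ 0.66079428  0.56751114  1.35876726 -0.67523735  1.62364106  0.58119654] [[-0.133  0.983  0.13 ]
 [ 0.7    0.186 -0.69 ]
 [-0.702 -0.001 -0.712]]
sc5 1 1 [337.7 160.4]
sc5 1 -1 [331.8 149.3]
sc5 -1 1 [312.  185.3]
sc5 -1 -1 [307.  173.7]
s5 1 1 [295.4 164.1]
s5 1 -1 [269.8 166.8]
s5 -1 1 [302.1 211.4]
s5 -1 -1 [276.1 214.7]
```

Request:
jog_arm(deltas=[0, -0.05, -0.35, 0, 0, 0, 0.01, -0.1, -0.7, 0, 0, 0, 0.01, -0.14, -1, 0, 0, 0, 0.01, -0.14, -1, 0, 0, 0, 0.01, -0.14, -1, 0, 0, 0])

```text
time: 17.43
tool_pos: [0.4778, 0.2079, 0.1578]
tool_rot: [3.139, 0.778, 1.752]
contact_force: [0.6, 0.0, 0.4]
opening: 0.0918
```

Run:
```python
from h import *
s=robot.observe(); print(s['tool_pos'],s['contact_force'])
a,_=snap('scene','sc6')
b,_=snap('wrist','w6'); A=cv2.resize(a[115:205,290:380],(400,400),interpolation=2);B=cv2.resize(b[:,120:520],(400,400),interpolation=2)
cv2.imwrite('pics/c6.png',np.hstack([A,B])[:,:,::-1])
```

```text
[0.47782676 0.2079232  0.15783289] [0.60445202 0.02103378 0.37265344]
```

View pics/c6.png

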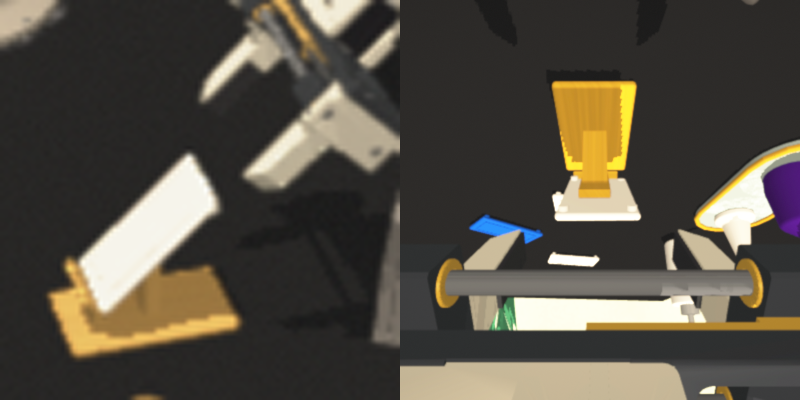

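Run:
```python
from h import *
im,P=load('w6')
a=.183;ex=np.array([-np.sin(a),np.cos(a),0]);z=np.array([0,0,1]);u=(ex+z)/2**.5;n=(z-ex)/2**.5;p=np.array([np.cos(a),np.sin(a),0])
c=np.array([.4904,.1379,.0791])
for j in(-1,1):
  for k in(-1,1): print(j,k,proj(P,c+.06*u+.032*j*p+.003*k*n).round(1))
print(proj(P,c+.06*u+.002*n)-proj(P,c+.06*u))
print('tool line at end plane',proj(P,np.array([.4778,.2079,.1578])-.045*u))
print(im[195:226:1,317].tolist())
t=np.array([.4778,.2079,.1578])-c; print('rel u,n,p',t@u*1e3,t@n*1e3,t@p*1e3)
```

```text
-1 -1 [271.4 213.9]
-1 1 [271.8 221.5]
1 -1 [358.1 213.5]
1 1 [357.8 221.1]
[0.01995914 2.52452817]
tool line at end plane [315.27846325 224.74772714]
[[238, 182, 48], [237, 181, 56], [227, 180, 101], [220, 194, 155], [225, 209, 179], [226, 211, 181], [226, 211, 181], [226, 211, 181], [226, 211, 181], [226, 210, 180], [226, 211, 181], [226, 211, 181], [226, 210, 181], [226, 211, 181], [226, 211, 181], [226, 212, 180], [227, 214, 182], [234, 222, 192], [249, 240, 219], [254, 251, 237], [255, 254, 248], [255, 255, 253], [255, 255, 255], [255, 255, 255], [255, 255, 252], [225, 209, 179], [86, 79, 69], [46, 43, 41], [46, 44, 42], [46, 44, 41], [46, 44, 42]]
rel u,n,p 105.9416400230264 5.356967335736167 0.34901317359897827
```

Picture 11 shows the fingers lined up with the raised end, which is within 1–2 mm of the predicted place. I go in along the slope and grip.

Request:
jog_arm(deltas=[0.01, 0.04, -0.045, 0, 0, 0, 0.03, -0.07, -0.155, 0, 0, 0, 0.06, -0.21, -0.3, 0, 0, 0, 0.09, -0.36, -0.45, 0, 0, 0, 0.1, -0.47, -0.565, 0, 0, 0])

```text
time: 17.95
tool_pos: [0.4885, 0.1621, 0.1012]
tool_rot: [3.134, 0.777, 1.75]
contact_force: [-0.4, 1.3, 0.2]
opening: 0.0916
```

Request:
jog_arm(deltas=[0, 0, 0, 0, 0, 0, 0, 0, 0, 0, 0, 0])

```text
time: 18.12
tool_pos: [0.4882, 0.1625, 0.1017]
tool_rot: [3.136, 0.778, 1.751]
contact_force: [0.0, -0.5, 0.3]
opening: 0.092
```

Request:
jog_arm(deltas=[0, 0, 0, 0, 0, 0, 0, 0, 0, 0, 0, 0, 0, 0, 0, 0, 0, 0, 0, 0, 0, 0, 0, 0, 0, 0, 0, 0, 0, 0], claw=0, newtons=45)

```text
time: 18.53
tool_pos: [0.4876, 0.1626, 0.1011]
tool_rot: [3.137, 0.779, 1.752]
contact_force: [0.4, -0.2, 0.9]
opening: 0.0639
```

Request:
jog_arm(deltas=[0, 0, 0.05, 0, 0, 0, 0, 0, 0.15, 0, 0, 0, 0, 0, 0.35, 0, 0, 0, 0, 0, 0.6, 0, 0, 0, 0, 0, 0.8, 0, 0, 0])

```text
time: 18.95
tool_pos: [0.4877, 0.1622, 0.1828]
tool_rot: [3.137, 0.779, 1.752]
contact_force: [-0.1, 0.4, -1.3]
opening: 0.0636
```

Run:
```python
from h import *
from scipy.spatial.transform import Rotation as R
s=robot.observe(); cur=R.from_euler('xyz',s['tool_rot'])
T=R.from_euler('xyz',[np.pi,0,np.radians(90-17.5)]); print(T.as_matrix().round(2)); d=(T*cur.inv()).as_rotvec(); print(d/(np.pi/2),np.degrees(np.linalg.norm(d)),d/(np.pi/2)/8)
print(np.array([.491,.347,.22])-s['tool_pos'])
```

```text
[[ 0.3   0.95  0.  ]
 [ 0.95 -0.3  -0.  ]
 [ 0.    0.   -1.  ]]
[ 0.49962165 -0.02797858 -0.29513505] 52.285994964179935 [ 0.06245271 -0.00349732 -0.03689188]
[0.00326667 0.18484703 0.03717896]
```

Request:
jog_arm(deltas=[0, 0.05, 0.15, 0.062, -0.004, -0.037, 0, 0.2, 0.3, 0.125, -0.007, -0.074, 0.01, 0.45, 0.37, 0.187, -0.01, -0.111, 0.01, 0.7, 0.37, 0.25, -0.014, -0.148, 0.02, 0.95, 0.37, 0.312, -0.018, -0.185])

```text
time: 19.37
tool_pos: [0.4901, 0.2585, 0.2202]
tool_rot: [3.091, 0.284, 1.429]
contact_force: [-0.6, -0.5, -2.2]
opening: 0.0637
```

Request:
jog_arm(deltas=[0, 0.25, 0, 0.062, -0.004, -0.037, 0.01, 0.5, 0, 0.125, -0.007, -0.074, 0.01, 0.7, 0, 0.187, -0.01, -0.111, 0.01, 0.85, 0, 0.187, -0.01, -0.111, 0.01, 0.9, 0, 0.187, -0.01, -0.111])

```text
time: 19.78
tool_pos: [0.4906, 0.3477, 0.2189]
tool_rot: [-3.141, 0.0, 1.265]
contact_force: [-0.8, -0.8, -1.6]
opening: 0.0637
```

Request:
jog_arm(deltas=[0, 0, 0, 0, 0, 0, 0, 0, 0, 0, 0, 0])

```text
time: 19.95
tool_pos: [0.4904, 0.3469, 0.2178]
tool_rot: [-3.141, 0.003, 1.266]
contact_force: [0.7, -0.8, -1.3]
opening: 0.0632
```

Run:
```python
from h import *
s=robot.observe(); print(s['tool_pos'],s['tool_rot'],s['opening'],s['contact_force'])
a,P=snap('scene','sc7');b,S=snap('side','s7'); A=cv2.resize(a[100:200,340:440],(400,400),interpolation=2);B=cv2.resize(b[70:170,240:340],(400,400),interpolation=2)
cv2.imwrite('pics/c7.png',np.hstack([A,B])[:,:,::-1])
t=s['tool_pos']; q=np.radians(-17.5);p=np.array([np.cos(q),np.sin(q),0]);m=np.array([-p[1],p[0],0])
for i in(-1,1):
  for Q in(P,S): print(i,'bottom end pred',proj(Q,t+[0,0,-.092]+.032*i*p).round(1),'top',proj(Q,t+[0,0,.028]+.032*i*p).round(1))
```

```text
[0.49035474 0.3469279  0.21783166] [-3.14088142e+00  2.56040720e-03  1.26585490e+00] 0.06320065629706496 [ 0.73812717 -0.790373   -1.25125968]
-1 bottom end pred [387.5 147.6] top [391.6 116.2]
-1 bottom end pred [277.1 132.1] top [274.6  91.1]
1 bottom end pred [385.6 158.8] top [389.6 126.9]
1 bottom end pred [298.6 135. ] top [297.5  93.6]
```

View pics/c7.png

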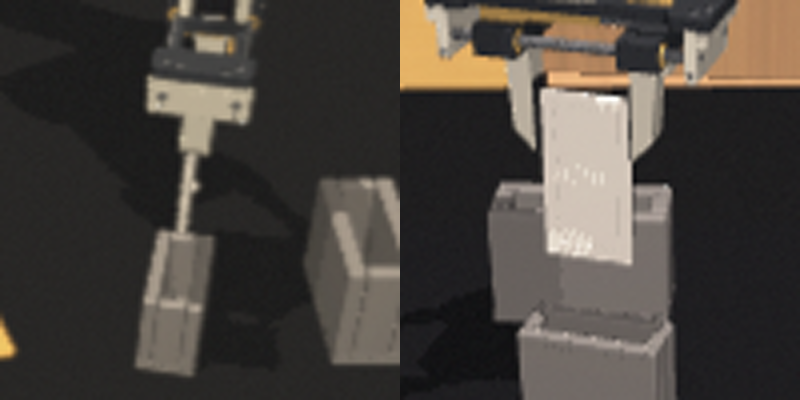

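The twelfth and last picture shows the palette hanging upright over the small holder, its bottom corners at the predicted pixels. I shift −3 mm in y to centre the feet side and lower slowly.

Request:
jog_arm(deltas=[0.005, -0.03, -0.15, 0, 0, 0, 0.005, -0.03, -0.35, 0, 0, 0, 0.005, -0.03, -0.5, 0, 0, 0, 0.005, -0.03, -0.6, 0, 0, 0, 0.005, -0.03, -0.65, 0, 0, 0])

```text
time: 20.47
tool_pos: [0.4905, 0.3435, 0.1512]
tool_rot: [-3.139, 0.004, 1.264]
contact_force: [-0.8, -0.0, -1.2]
opening: 0.0639
```

Request:
jog_arm(deltas=[0, 0, -0.08, 0, 0, 0, 0, 0, -0.16, 0, 0, 0, 0, 0, -0.24, 0, 0, 0, 0, 0, -0.32, 0, 0, 0, 0, 0, -0.4, 0, 0, 0])

```text
time: 20.88
tool_pos: [0.4912, 0.3441, 0.1122]
tool_rot: [-3.141, 0.001, 1.264]
contact_force: [-0.0, 0.1, -0.8]
opening: 0.0637
```

Request:
jog_arm(deltas=[0, 0, -0.03, 0, 0, 0, 0, 0, -0.06, 0, 0, 0, 0, 0, -0.08, 0, 0, 0, 0, 0, -0.09, 0, 0, 0, 0, 0, -0.09, 0, 0, 0])

```text
time: 21.3
tool_pos: [0.4912, 0.3442, 0.1038]
tool_rot: [-3.141, 0.001, 1.264]
contact_force: [0.8, 0.4, -1.2]
opening: 0.0634
```

Request:
jog_arm(deltas=[0, 0, -0.01, 0, 0, 0, 0, 0, -0.02, 0, 0, 0, 0, 0, -0.03, 0, 0, 0, 0, 0, -0.03, 0, 0, 0])

```text
time: 21.63
tool_pos: [0.4912, 0.3441, 0.1008]
tool_rot: [-3.141, 0.001, 1.264]
contact_force: [0.0, 0.2, -1.3]
opening: 0.0636
```

Request:
jog_arm(deltas=[0, 0, -0.01, 0, 0, 0, 0, 0, -0.02, 0, 0, 0, 0, 0, -0.02, 0, 0, 0])

```text
time: 21.88
tool_pos: [0.4914, 0.3447, 0.1005]
tool_rot: [3.141, -0.0, 1.264]
contact_force: [-2.5, -0.4, 10.4]
opening: 0.0635
```

Request:
jog_arm(deltas=[0, 0, -0.01, 0, 0, 0, 0, 0, -0.01, 0, 0, 0])

```text
time: 22.05
tool_pos: [0.4914, 0.345, 0.1004]
tool_rot: [3.141, -0.001, 1.264]
contact_force: [-4.3, -0.6, 14.9]
opening: 0.0635
```

Floor contact at z = 0.1005, as predicted. Ease, release and rise.

Request:
jog_arm(deltas=[0, 0, 0.01, 0, 0, 0, 0, 0, 0.02, 0, 0, 0, 0, 0, 0.02, 0, 0, 0])

```text
time: 22.3
tool_pos: [0.4913, 0.3444, 0.1006]
tool_rot: [-3.141, 0.0, 1.264]
contact_force: [-2.1, 0.6, 6.8]
opening: 0.0634
```

Request:
jog_arm(deltas=[0, 0, 0, 0, 0, 0, 0, 0, 0, 0, 0, 0, 0, 0, 0, 0, 0, 0, 0, 0, 0, 0, 0, 0, 0, 0, 0, 0, 0, 0], claw=1)

```text
time: 22.72
tool_pos: [0.4911, 0.344, 0.0994]
tool_rot: [-3.14, 0.002, 1.264]
contact_force: [-0.6, 0.2, 0.3]
opening: 0.0904
```

Request:
jog_arm(deltas=[0, 0, 0.05, 0, 0, 0, 0, 0, 0.2, 0, 0, 0, 0, 0, 0.45, 0, 0, 0, 0, 0, 0.75, 0, 0, 0, 0, 0, 1, 0, 0, 0])

```text
time: 23.13
tool_pos: [0.4912, 0.3442, 0.2017]
tool_rot: [-3.141, 0.001, 1.264]
contact_force: [1.1, 0.6, 0.4]
opening: 0.0919
```

Request:
jog_arm(deltas=[0, 0, 0.3, 0, 0, 0, 0, 0, 0.5, 0, 0, 0, 0, 0, 0.5, 0, 0, 0, 0, 0, 0.5, 0, 0, 0, 0, 0, 0.5, 0, 0, 0])

```text
time: 23.55
tool_pos: [0.4907, 0.3439, 0.249]
tool_rot: [-3.14, 0.002, 1.264]
contact_force: [-0.1, -0.3, -0.2]
opening: 0.0915
```

Run:
```python
from h import *
s=robot.observe(); print(s['tool_pos'],s['contact_force'],s['time'])
for f in('scene','side'):
    im,P=snap(f,f+'9'); z,_=load(f+'0')
    hsv=cv2.cvtColor(im,cv2.COLOR_RGB2HSV); m=((hsv[...,2]>150)&(hsv[...,1]<60)).astype(np.uint8)
    n,l,st,c=cv2.connectedComponentsWithStats(m)
    print(f,[(st[i].tolist(),c[i].round().tolist()) for i in range(1,n) if st[i,4]>25 and st[i,1]>80 and 150<st[i,0]<440])
    for i,j in((-1,1),(1,1),(-1,-1),(1,-1)):
        p=np.array([np.cos(-.305),np.sin(-.305),0]); print('pred standing', 'top' if j>0 else 'rim',proj(P,np.array([.4912,.3445,.128 if j>0 else .07])+.032*i*p).round(1))
# bystander change: mask diff counts
    d=(np.abs(im.astype(int)-z).max(2)>60).astype(np.uint8); n,l,st,c=cv2.connectedComponentsWithStats(d); print('changed',[st[i].tolist() for i in range(1,n) if st[i,4]>40])
```

```text
[0.49071735 0.34387559 0.24897008] [-0.05183997 -0.31248232 -0.1827633 ] 23.55
scene [([252, 102, 51, 25, 692], [273.0, 116.0]), ([377, 110, 26, 22, 272], [389.0, 118.0]), ([435, 145, 11, 24, 75], [440.0, 157.0]), ([376, 148, 13, 29, 138], [382.0, 164.0]), ([424, 153, 7, 16, 49], [427.0, 161.0]), ([262, 179, 26, 26, 483], [274.0, 191.0]), ([166, 184, 27, 25, 503], [179.0, 196.0]), ([206, 194, 27, 57, 1070], [219.0, 225.0]), ([261, 219, 81, 38, 1649], [294.0, 242.0])]
pred standing top [386.9 147.3]
pred standing top [384.9 158.4]
pred standing rim [385.2 161.4]
pred standing rim [383.1 172.7]
changed [[277, 0, 146, 71, 3383], [409, 0, 26, 26, 398], [286, 2, 32, 40, 517], [410, 25, 20, 8, 56], [387, 52, 25, 15, 181], [425, 53, 14, 8, 73], [260, 57, 22, 29, 315], [383, 58, 24, 37, 233], [399, 78, 10, 19, 86], [389, 99, 11, 6, 46], [377, 110, 27, 23, 336], [217, 189, 22, 27, 332]]
side [([265, 116, 42, 9, 118], [291.0, 120.0]), ([270, 132, 38, 27, 532], [288.0, 145.0]), ([368, 206, 66, 121, 4176], [404.0, 266.0]), ([267, 244, 56, 27, 1119], [294.0, 257.0]), ([252, 368, 76, 32, 2149], [290.0, 385.0])]
pred standing top [277.3 131.8]
pred standing top [298.9 134.7]
pred standing rim [278.4 149.9]
pred standing rim [299.4 153. ]
changed [[18, 0, 63, 111, 2822], [266, 0, 34, 23, 736], [128, 6, 59, 77, 1765], [245, 24, 80, 72, 2013], [168, 52, 11, 23, 152], [302, 78, 9, 22, 86], [0, 102, 66, 37, 894], [277, 132, 24, 24, 425], [41, 156, 29, 33, 116], [0, 163, 57, 57, 1462], [28, 163, 10, 39, 121], [98, 227, 14, 13, 83], [285, 296, 64, 32, 1738]]
```

```bash
python3 -c "
from cell import robot
print(robot.hand_in())"
```

```text
the job is handed in; nothing more can be done
None
```

The warped palette is standing on end in the small brush holder, and I handed the job in at 23.6 s with the gripper clear above it.

- **Finding the warped one:** I pressed both ends of the middle and robot's-left palettes. The left one did not move. The middle one was firm at its near end, but its far end sank about 1.1 mm and its far left corner about 2.4 mm. Those are a little under the 1.7 and 3 mm given, because I pressed inboard of the edge. I did not press the third palette.
- **Easel:** I leant the middle palette on the easel, let go, and a picture showed it resting there by itself with its end on the ledge. I then took it by its raised end.
- **Holder:** I lowered it to the slot floor, which it touched at the expected height, then released it.

**Last checks:** These were by pixel comparison, since my twelve pictures were used up. In both camera views the palette stands where it should, to within about a pixel. The other two palettes, the bottle, the cone and the pump show no change. The force on the tool was about zero.

**Where measurements disagreed:**
- Contact on the easel came up to 4 mm away from the position I had measured, so I finished that placing by touch.
- One press on the left palette reached 42 N at the wrist, through the fingertips. That is more than the few newtons needed, but well under the 120 N wrist limit.
- My first grip on the palette was too shallow, so I let go and gripped it again before lifting.

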